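Lock the catch cup into the glass frit mill

TASK

Pick up the steel frit cup by its handle, bring it up from below into the collar under the blue mill's head and twist it clockwise (seen from above) until its lugs drop behind the bumps and it hangs there locked and level on its own. How far the collar is turned is not known exactly, so find the entry by feel, never force the cup against the mill (keep the contact forces between them below 60 N in all), and leave everything else on the counter where it stands.

Things in the scene. Friction and masses are not known exactly. Their poses are not given: they have to be found in the camera images.
- cup: Loose steel cup, 54 mm diameter, 62 mm tall, 0.22-0.37 kg. Origin: centre of underside, z up. A straight black handle sticks out along its -x: 14 mm wide, 22 mm tall, from 50 to 154 mm from the cup's axis, mid-height 30 mm above the underside. Centre of mass about 20 mm from the axis towards the handle.
- cup_grip (a point): Point on the handle's centre line to grip from above: 110 mm from the cup's axis (cup -x), 30 mm above its underside. Axes as the cup's. At the stop all three lugs push together, 33 mm from the cup's axis, and the collar yields softly: felt as a growing moment about the vertical (0.5 N m about the axis is 15 N in all).
- cup_lugs (a point): Point on the cup's axis at the height of the lugs' undersides, 50 mm above the cup's underside; axes as the cup's. Three brass lugs, 6 mm thick and 13 mm wide, stand out to 36 mm from the axis: one above the handle (-x), the others 120 deg to either side. The rim is 12 mm above this point.
- mill: Fixed blue bench frit mill. Origin: on the counter, exactly below the vertical axis of its collar; front along its -x (white mark on the head). Column 90 by 90 mm at its +y side, 80 to 170 mm from the axis; head: cylinder of 46 mm radius, 165 to 225 mm high, with a steel hopper to 300 mm; base plate 12 mm thick, under the collar too.
- mill_collar (a point): Collar's underside centre, 125 mm above the counter. Ring of 46 mm outer, 30 mm hole radius, with three gaps 120 deg apart that pass the lugs (about 4 deg spare each side). The cup enters from below with its yaw 45 deg more than the mill's (counterclockwise from above), give or take 22 deg: the collar's turn varies unmeasured. Rubber-bushed, it yields 5 deg per N m.
- mill_mount (a point): On the collar's axis at the upper faces of its three 5 mm ledges, 130 mm up, where lug undersides rest when locked. On each ledge is a bump 2.5 mm high, from the gap's edge to 28 deg clockwise (from above) of the gap's middle; lugs must pass over it. About 48 deg clockwise of the entry they meet a stop; lowered there they drop into a pocket about 7 deg longer than a lug.
- mill_seal (a point): Underside of a black sprung seal disc in the collar, 140 mm up at rest (this point does not move). It pushes the cup's rim down: about 1.6 N at the locked height, 4 N at its highest, where it stops hard with the lugs' undersides 136 mm up (cup's underside 86 mm up).
- shard_jar: Closed clear glass jar of cobalt shards, 74 mm diameter, 122 mm tall; origin under its centre. Leave alone.
- bead_press: Black graphite bead press, 75 by 60 mm, 68 mm tall; origin under its centre. Leave alone.
- rod_block: Wooden block 70 by 70 by 45 mm with two upright steel bead rods, 190 mm tall; origin under its centre. Leave alone.
- copper_dish: Copper annealing dish, 110 mm diameter, 28 mm tall; origin under its centre. Leave alone.
- brush: Bench brush lying on the counter; leave alone.
Mind the look-alikes: they are no part of the job. What is shaped like the cup but pink, red or turquoise is not meant.

How it is judged (in metres and radians):
On the way, in this order (a step that is already met when the one before it is completed fails the run):
1. the cup is lifted clear of the counter (height (world z) of cup above 0.03 m), for 0.2 s.
2. the lugs have gone up through the gaps, above the height of the bumps (z of cup_lugs in the frame of mill_mount above 0.0022 m and horizontal distance between cup_lugs and mill_mount below 0.006 m), for 0.1 s.
At the end, for the whole second after the job is handed in: The cup hangs in the collar with its lugs in the pockets: lug undersides within 1.5 mm of the ledges' upper faces (1.3 mm above at most), its axis within 5 mm of the collar's, upright within 3 degrees, at rest (z of cup_lugs in the frame of mill_mount between -0.0015 and 0.0013 m and horizontal distance between cup_lugs and mill_mount below 0.005 m and angle between cup's own z axis and vertical below 0.05 rad and linear speed of cup below 0.01 m/s); the robot touches nothing.
It fails at once if the cup is forced against the mill with more than 60 N (contact force between cup and mill above 60 N).
It fails at once if a bystander is moved more than 20 mm (distance of any of shard_jar, bead_press, rod_block, copper_dish, brush from where it was at the start of the episode above 0.02 m).
It also fails if it takes over 72 s, if anything falls off the work surface, if the arm or the gripper's body presses on something with over 40 N, if the wrist force passes 120 N, or if a joint passes its speed limit or range.

ROBOT

A 7-joint arm with a two-finger parallel gripper is mounted at the origin on the work surface. World frame = base frame: x ahead of the robot, y to its left, z up, the work surface at z = 0. Lengths are in mm, angles in rad, forces in N, time in s.
With the tool pointing down it reaches from about 400 to 875 mm from the base axis. Payload 4.4 kg.
Tool frame: the origin (TCP) lies between the finger pads; the fingertips stand 25 mm ahead of it and the grasp point (between the pads) lies 6 mm ahead of it; z points along the fingers, y is the line along which they close (so a half turn about z gives the same grasp; the last joint's range is limited). The gripper opens to 85 mm and grips with 20 to 120 N. Pads are 22 mm wide; open, the fingers measure 114 mm over their backs; the gripper's body (76 mm by 85 mm) begins 54 mm behind the grasp point. The pads swing forward as they close: fully open they stand 13 mm farther back than shut.
Start: joints at [-1.314, 0.628, 0.038, 1.517, -0.027, 0.996, -0.02], TCP at [206.172, 616.45, 256.313] pointing down, gripper open.
Joint ranges: [-3.06, 3.06], [-0.37, 2.12], [-1.25, 1.32], [0.18, 2.47], [-1.1, 4.24], [0.23, 1.98], [-2.94, 2.94]. Speed limits (rad/s): [2.57, 2.57, 3.14, 3.14, 3.14, 3.14, 3.14].

INTERFACE

Orientations are given as a 3x3 rotation matrix whose columns are the frame's x, y, z axes.
In Python, from rig import arm gives the robot as it stands. The module is installed in compiled form; this text tells all that it offers.
- The arm moves only by the tool apply_moves, never from a script. Its argument "moves" is a list that holds one entry, the list of rows, each a list of 6 numbers: the shift along the tool's x, y, z as a fraction of full scale, then the turn, a rotation vector about the tool's x, y, z as a fraction of full scale. A call has exactly 10 rows; each row is the pose to reach, as a shift and turn from the pose commanded when the call began, along the tool's axes at that moment; what a row does not reach only later rows make up. Full scale, the value 1, is 0.1 m for a shift and 45 degrees for a turn. A row lasts 1/8 s, in which the tool goes at most 62.5 mm and 10.7 degrees, less where a joint would pass 70% of its speed; a pose out of reach is approached as far as the arm can. A call with a number of a shift or a turn outside -1 to 1 is refused whole. A call with a gripper value outside its range is refused whole. "hand" is the opening, from -1 (shut) to 1 (fully open), set as the call begins (left out, the last holds). The fingers move at their own pace and stop on an object; "grip_force" is the grip in N (left out, the last holds). Time passes only in rows, so rows that repeat a pose let the fingers close, or fill a call up. It gives the time, the measured TCP pose, the force, the opening and the grip force at its end, in the units of the state.
- arm.get_obs(): the state, without advancing time (a new reading comes with each control period).
- arm.capture(name): name is "scene" or "top" or "wrist"; returns (picture, depth): 420x560x3 uint8, blue, green, red; 420x560 float32, mm along the optical axis (not along the pixel's ray), 0 where there is no reading.
- arm.camera_model(name): a dict with "fx", "fy", "cx", "cy" (pixels), "distortion" ([k1, k2, p1, p2, k3] as OpenCV has them; the pictures are not rectified), "R" (3x3) and "t" (3): a world point X has camera coordinates R X + t. Camera axes: x right, y down, z forward; pixel columns grow to the right and rows downward; lengths in mm; the calibration is good to about 2 mm. A picture is of the moment at which its call begins: read the wrist's pose just before it. camera_model takes no time and is no camera call; for the wrist camera it gives the pose at the moment of the call.
- arm.close_job(): hands the job in; it is judged then, once.
Trained networks look in the newest picture that a camera, given by its name, has taken for a name from the list of things; names that differ only in an ending like _2 or _b are one class to them, and where a whole thing is asked for, a point or a joint stands for the part that bears it (a point fixed in the world has none). Each returns a list of dicts, best first, with "p" (0 to 1); they miss things now and then, are a little off and sometimes report something else, mostly with a low value. They report only what shows in the picture. A call takes as long as a camera call. They do not tell look-alikes from the thing itself.
- arm.search_frame(camera, target): "location" ([x, y, z] in mm, in the coordinates of the camera as it stood for that picture, good to about 4 mm: the middle of the surface that is visible of it).
- arm.mark_of(camera, target): "location" ([x, y, z] in mm, in the coordinates of the camera as it stood for that picture, good to about 4 mm: a listed point, or the origin of a listed thing).
The state is a dict: "clock": time; "joint_positions": joint angles; "joint_vel": joint speeds; "effort": joint torques, N m; "position": TCP position; "tcp_rot": TCP orientation; "contact_force": force on the tool from outside, world axes, zero at the start; "wrist_torque": the same for the moment, N m; "finger_gap": opening from 0.0 (shut) to 1.0 (fully open); "grasp_force": force on a finger pad.
Only numpy, scipy, OpenCV 4.12 (cv2) and the standard library are available. Lean on these libraries where they do the work, as an engineer would, in place of code of your own. Each camera call takes 0.05 s, during which the arm holds its last target. There are 200 camera calls.

## Working session

There is one attempt and no reset: what is moved stays moved. The work goes in short steps, Python scripts to look and compute and a tool call to move; the robot and the scene stay as the last step left them, time stands still between calls to the robot, and variables do not carry over. Pictures are saved under pics/ and viewed, at most 10 in all, crops included, and the job is handed in when it is done.

Besides the shell and the picture viewer there is one more tool, called after "Emit:" by a JSON object that holds its "op" and its "data", one argument or row to a line. apply_moves: Moves the arm, as the interface text tells. Its arguments: {"type":"object","properties":{"moves":{"type":"array"},"hand":{"type":"number"},"grip_force":{"type":"number"}},"required":["moves"]}

```bash
mkdir -p pics
cat > h.py <<'E'
import numpy as np, cv2
from rig import arm
def w(cam,p):
    m=arm.camera_model(cam); return np.array(m["R"]).T@(np.array(p)-np.array(m["t"]))
def px(cam,X):
    m=arm.camera_model(cam); K=np.array([[m["fx"],0,m["cx"]],[0,m["fy"],m["cy"]],[0,0,1.]])
    return cv2.projectPoints(np.array([X],float),cv2.Rodrigues(np.array(m["R"]))[0],np.array(m["t"],float),K,np.array(m["distortion"],float))[0].ravel()
def up(cam,u,v,d):
    m=arm.camera_model(cam); K=np.array([[m["fx"],0,m["cx"]],[0,m["fy"],m["cy"]],[0,0,1.]])
    q=cv2.undistortPoints(np.array([[[u,v]]],float),K,np.array(m["distortion"],float)).ravel()
    return w(cam,[q[0]*d,q[1]*d,d])
E
python3 - <<'E'
from h import *
o=arm.get_obs(); print(o["clock"],o["position"],np.round(o["tcp_rot"],3).tolist())
ims=[]
for c in("scene","top"):
    im,d=arm.capture(c); cv2.imwrite(f"pics/{c}0.png",im); np.save(c,d)
    for t in("cup","cup_grip","cup_lugs","mill","mill_collar","mill_mount"):
        for r in arm.mark_of(c,t)[:4]:
            X=w(c,r["location"]); print(c,t,round(r["p"],2),X.round(0),px(c,X).round(0))
E
```

```text
0.0 [205.99711875 615.90369248 255.40356631] [[-0.948, 0.317, -0.001], [0.317, 0.948, -0.002], [-0.0, -0.002, -1.0]]
scene cup 0.79 [274. 117.  -5.] [352. 186.]
scene cup 0.68 [ 653. -396.   -1.] [157. 220.]
scene cup 0.63 [ 566. -192.    4.] [228. 219.]
scene cup 0.63 [ 305. -376.    1.] [215. 148.]
scene cup_grip 0.89 [ 541. -406.   32.] [171. 187.]
scene cup_grip 0.83 [351. 187.  31.] [367. 202.]
scene cup_grip 0.62 [ 254. -282.   32.] [245. 139.]
scene cup_grip 0.59 [ 455. -207.   29.] [239. 187.]
scene cup_lugs 0.96 [269. 117.  49.] [355. 174.]
scene cup_lugs 0.86 [ 308. -378.   50.] [213. 138.]
scene cup_lugs 0.8 [ 570. -193.   51.] [226. 211.]
scene cup_lugs 0.68 [ 653. -396.   49.] [155. 210.]
scene mill 0.95 [555.  85.   5.] [313. 246.]
scene mill_collar 0.95 [552.  86. 128.] [316. 221.]
scene mill_mount 0.81 [553.  84. 134.] [315. 220.]
top cup 0.97 [ 652. -398.    0.] [371. 171.]
top cup 0.88 [ 562. -190.    2.] [317. 194.]
top cup 0.84 [ 311. -374.   -0.] [367. 260.]
top cup 0.82 [268. 117.   1.] [236. 272.]
top cup_grip 0.9 [355. 185.  30.] [217. 248.]
top cup_grip 0.88 [ 455. -208.   30.] [323. 221.]
top cup_grip 0.84 [ 547. -406.   29.] [375. 197.]
top cup_grip 0.73 [ 254. -282.   26.] [344. 276.]
top cup_lugs 0.75 [267. 116.  51.] [235. 272.]
top cup_lugs 0.67 [ 564. -196.   46.] [320. 191.]
top cup_lugs 0.65 [ 650. -398.   46.] [373. 169.]
top cup_lugs 0.59 [ 311. -376.   46.] [370. 260.]
top mill 0.61 [556.  86.  -0.] [245. 196.]
top mill 0.42 [ 738. -272.    0.] [338. 150.]
top mill_collar 0.74 [553.  78. 128.] [244. 190.]
top mill_mount 0.42 [551.  85. 144.] [242. 190.]
top mill_mount 0.22 [557.  81. 128.] [244. 189.]
```

View pics/scene0.png

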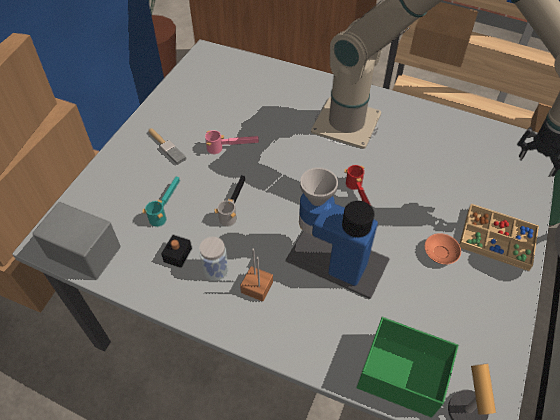

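View pics/top0.png

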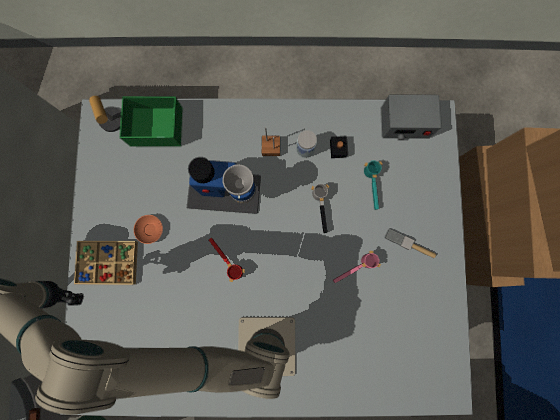

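The scene holds four cup-shaped things, by scene-view pixel: pink (214,143), turquoise (157,213), red (355,177) and steel with a black handle (228,212), which is the one wanted. The mill is at (315,240). In the top view the steel cup is at (320,190) and the mill head at (240,180).

```bash
cat >> h.py <<'E'
def cloud(cam,d):
    m=arm.camera_model(cam); K=np.array([[m["fx"],0,m["cx"]],[0,m["fy"],m["cy"]],[0,0,1.]])
    v,u=np.nonzero(d>0); z=d[v,u].astype(float)
    q=cv2.undistortPoints(np.stack([u,v],1).astype(float)[:,None],K,np.array(m["distortion"],float))[:,0]
    C=np.stack([q[:,0]*z,q[:,1]*z,z],1); return (C-np.array(m["t"]))@np.array(m["R"]),u,v
def plan(p0,yaw0,p1,yaw1):
    "fractions for apply_moves from (p0,yaw0) to (p1,yaw1)"
    a=np.radians(yaw0); D=np.array(p1,float)-p0
    return np.round([D@[np.cos(a),np.sin(a),0]/100,D@[np.sin(a),-np.cos(a),0]/100,-D[2]/100,-(yaw1-yaw0)/45],3)
def yaw(o): R=np.array(o["tcp_rot"]); return np.degrees(np.arctan2(R[1,0],R[0,0]))
E
python3 - <<'E'
from h import *
im=cv2.imread("pics/scene0.png")
cv2.imwrite("pics/crop.png",cv2.resize(im[160:300,140:400],None,fx=3,fy=3))
for c in("scene","top"):
    P,u,v=cloud(c,np.load(c+".npy"))
    s=(P[:,2]>7)&(P[:,2]<18)&(abs(P[:,0]-560)<170)&(P[:,1]>-20)&(P[:,1]<280)
    print(c,"base",s.sum(),cv2.minAreaRect(P[s][:,:2].astype(np.float32)))
    s=(P[:,2]>165)&(P[:,2]<500)&(abs(P[:,0]-560)<170)&(P[:,1]>-20)&(P[:,1]<280)
    print("zmax",P[s][:,2].max(), P[s].min(0),P[s].max(0))
    s=(P[:,2]>25)&(P[:,2]<75)&(abs(P[:,0]-500)<110)&(abs(P[:,1]+200)<60)
    print("cup",cv2.minAreaRect(P[s][:,:2].astype(np.float32)))
p=np.array([206,616,256.]);y=161.6
for q,y1 in [((300,510,256),130),((385,410,256),100),((415,290,256),85)]:
    print(plan(p,y,q,y1)); p=np.array(q,float);y=y1
E
```

```text
scene base 1905 ((571.8206787109375, 134.2969512939453), (311.7284851074219, 292.18780517578125), 0.7873232960700989)
zmax 306.0801683026816 [504.32074648  37.15698149 165.00697975] [642.78288599 255.36286745 306.0801683 ]
cup ((504.8397216796875, -188.1864776611328), (66.94989776611328, 180.57864379882812), 86.51951599121094)
top base 989 ((561.982666015625, 131.49734497070312), (296.1927490234375, 339.5384826660156), 88.08287048339844)
zmax 306.78181280637864 [506.74525421  36.34002133 165.02283148] [638.24327724 254.23262955 306.78181281]
cup ((502.7524108886719, -189.7563018798828), (63.50397872924805, 177.06137084960938), 87.0429458618164)
[-1.227 -0.709 -0.     0.702]
[-1.312  0.008 -0.     0.667]
[-1.234  0.087 -0.     0.333]
```

View pics/crop.png

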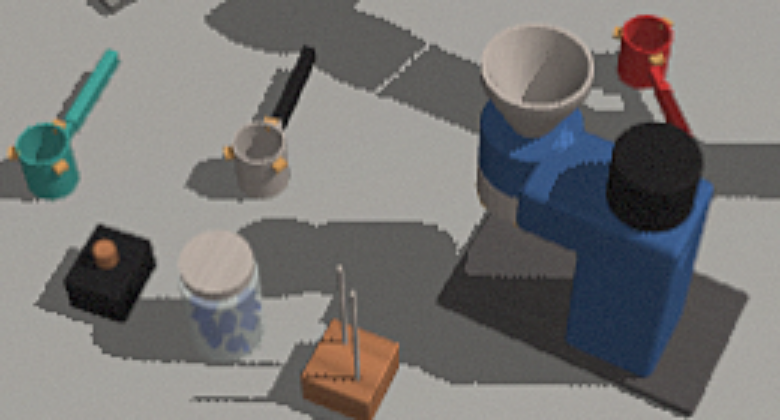

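The crop shows the steel cup at (262,155) in crop pixels, with a black handle up to (310,55) and brass lugs. That is the right one. I'll set out around the front of the mill.

Emit:
{"op": "apply_moves", "data": {
  "moves": [
    [[-0.1,-0.1,0,0,0,0.1],[-0.2,-0.2,0,0,0,0.2],[-0.3,-0.3,0,0,0,0.3],[-0.4,-0.4,0,0,0,0.4],[-0.5,-0.5,0,0,0,0.5],[-0.6,-0.6,0,0,0,0.6],[-0.7,-0.7,0,0,0,0.7],[-0.8,-0.8,0,0,0,0.8],[-0.9,-0.9,0,0,0,0.9],[-1,-1,0,0,0,1]]
  ],
  "hand": 1
}}

```text
clock: 1.95
position: [269.4, 489.6, 256.5]
tcp_rot: [[-0.444, 0.896, 0.0], [0.896, 0.444, 0.0], [0.0, 0.0, -1.0]]
contact_force: [0.5, 0.3, 0.5]
finger_gap: 1.0
grasp_force: 0.0
```

Emit:
{"op": "apply_moves", "data": {
  "moves": [
    [[-0.1,0.02,0,0,0,0.1],[-0.2,0.04,0,0,0,0.2],[-0.3,0.06,0,0,0,0.3],[-0.4,0.08,0,0,0,0.4],[-0.5,0.1,0,0,0,0.5],[-0.6,0.12,0,0,0,0.6],[-0.7,0.14,0,0,0,0.7],[-0.8,0.16,0,0,0,0.8],[-0.9,0.18,0,0,0,0.9],[-1,0.2,0,0,0,1]]
  ]
}}

```text
clock: 3.2
position: [332.0, 409.2, 256.5]
tcp_rot: [[0.319, 0.948, 0.0], [0.948, -0.319, 0.0], [0.0, -0.0, -1.0]]
contact_force: [0.9, -0.6, 0.1]
finger_gap: 0.999
grasp_force: 0.0
```

Emit:
{"op": "apply_moves", "data": {
  "moves": [
    [[-0.1,0.1,0,0,0,0.06],[-0.2,0.2,0,0,0,0.12],[-0.3,0.3,0,0,0,0.18],[-0.4,0.4,0,0,0,0.24],[-0.5,0.5,0,0,0,0.3],[-0.6,0.6,0,0,0,0.36],[-0.7,0.7,0,0,0,0.42],[-0.8,0.8,0,0,0,0.48],[-0.9,0.9,0,0,0,0.54],[-1,1,0,0,0,0.6]]
  ]
}}

```text
clock: 4.45
position: [395.3, 282.0, 256.3]
tcp_rot: [[0.715, 0.699, 0.0], [0.699, -0.715, 0.0], [0.0, 0.0, -1.0]]
contact_force: [-0.8, -0.4, 0.3]
finger_gap: 0.999
grasp_force: 0.0
```

Emit:
{"op": "apply_moves", "data": {
  "moves": [
    [[-0.09,0.1,0,0,0,0],[-0.18,0.2,0,0,0,0],[-0.28,0.3,0,0,0,0],[-0.37,0.4,0,0,0,0],[-0.46,0.5,0,0,0,0],[-0.55,0.6,0,0,0,0],[-0.64,0.7,0,0,0,0],[-0.74,0.8,0,0,0,0],[-0.83,0.9,0,0,0,0],[-0.92,1,0,0,0,0]]
  ]
}}

```text
clock: 5.7
position: [399.4, 146.1, 256.3]
tcp_rot: [[0.713, 0.701, 0.0], [0.701, -0.713, 0.0], [0.0, -0.0, -1.0]]
contact_force: [0.1, -0.1, -0.2]
finger_gap: 1.001
grasp_force: 0.0
```

Emit:
{"op": "apply_moves", "data": {
  "moves": [
    [[-0.08,0.1,0,0,0,0],[-0.16,0.2,0,0,0,0],[-0.24,0.3,0,0,0,0],[-0.32,0.4,0,0,0,0],[-0.4,0.5,0,0,0,0],[-0.48,0.6,0,0,0,0],[-0.56,0.7,0,0,0,0],[-0.64,0.8,0,0,0,0],[-0.72,0.9,0,0,0,0],[-0.8,1,0,0,0,0]]
  ]
}}

```text
clock: 6.95
position: [412.5, 18.7, 256.3]
tcp_rot: [[0.713, 0.701, 0.0], [0.701, -0.713, 0.0], [0.0, 0.0, -1.0]]
contact_force: [0.3, 0.8, -0.1]
finger_gap: 1.001
grasp_force: 0.0
```

Emit:
{"op": "apply_moves", "data": {
  "moves": [
    [[-0.07,0.1,0,0,0,0.07],[-0.14,0.2,0,0,0,0.14],[-0.21,0.3,0,0,0,0.21],[-0.28,0.4,0,0,0,0.28],[-0.35,0.5,0,0,0,0.35],[-0.42,0.6,0,0,0,0.42],[-0.49,0.7,0,0,0,0.49],[-0.56,0.8,0,0,0,0.56],[-0.63,0.9,0,0,0,0.63],[-0.7,1,0,0,0,0.7]]
  ]
}}

```text
clock: 8.2
position: [432.8, -101.6, 256.3]
tcp_rot: [[0.975, 0.221, 0.0], [0.221, -0.975, 0.0], [0.0, -0.0, -1.0]]
contact_force: [-0.5, -0.2, 0.1]
finger_gap: 1.001
grasp_force: 0.0
```

Run:
```python
from h import *
o=arm.get_obs(); print(o["clock"],o["position"],yaw(o),np.round(o["joint_positions"],2))
im,d=arm.capture("wrist"); cv2.imwrite("pics/w1.png",im); np.save("wrist",d)
for t in("cup","cup_grip","cup_lugs"):
    for r in arm.mark_of("wrist",t)[:3]:
        X=w("wrist",r["location"]); print(t,round(r["p"],2),X.round(1),px("wrist",X).round(0))
P,u,v=cloud("wrist",d)
s=(P[:,2]>34)&(P[:,2]<75)&(abs(P[:,0]-500)<130)&(abs(P[:,1]+200)<80)
if s.sum()>50:
    hdl=s&(P[:,2]<46)&(P[:,0]<505); h=P[hdl]
    print("n",s.sum(),hdl.sum(),h[:,2].mean(),h.mean(0)); l=cv2.fitLine(h[:,:2].astype(np.float32),cv2.DIST_HUBER,0,.01,.01).ravel(); print(l,np.degrees(np.arctan2(l[1],l[0])),h.min(0),h.max(0))
    r=P[s&(P[:,2]>58)&(P[:,2]<66)]; print("rim",cv2.minEnclosingCircle(r[:,:2].astype(np.float32)),len(r))
```

```text
8.2 [ 432.75516203 -101.62846934  256.29239352] 12.795851372016598 [-0.4   0.44  0.8   2.08 -0.44  0.8  -0.68]
cup 0.93 [ 312.9 -378.8    1.9] [480. 316.]
cup 0.73 [271.  113.9   2.6] [ 77. 267.]
cup_grip 0.92 [ 254.8 -280.8   35.2] [400. 359.]
cup_grip 0.77 [354.8 183.6  31.4] [  0. 193.]
cup_grip 0.71 [5.551e+02 7.900e+01 4.000e-01] [132.  12.]
cup_lugs 0.8 [ 563.5 -195.6   54.8] [429.  65.]
cup_lugs 0.69 [ 304.5 -377.1   53.6] [500. 349.]
cup_lugs 0.69 [269.3 115.3  50.1] [ 53. 287.]
n 4528 1499 41.09449145839982 [ 460.1227335  -206.78856593   41.09449146]
[ 9.92541730e-01  1.21905394e-01  4.60083649e+02 -2.06462860e+02] 7.002081 [ 410.93660597 -220.06157591   34.05079698] [ 504.89057949 -195.86455295   44.4547519 ]
rim ((564.170166015625, -194.6790008544922), 35.50762939453125) 938
```

View pics/w1.png

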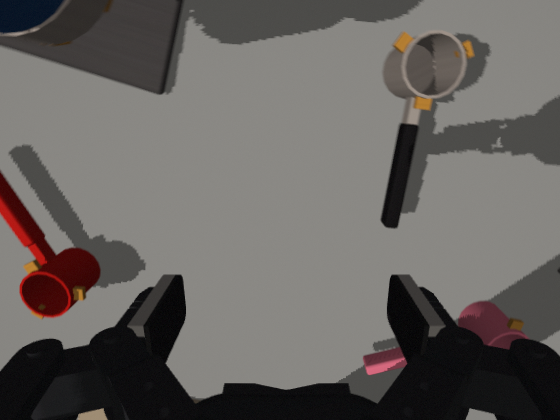

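Emit:
{"op": "apply_moves", "data": {
  "moves": [
    [[0,0.1,0.1,0,0,0.01],[0,0.2,0.2,0,0,0.03],[0,0.3,0.3,0,0,0.04],[-0.01,0.4,0.4,0,0,0.05],[-0.01,0.5,0.5,0,0,0.07],[-0.01,0.6,0.6,0,0,0.08],[-0.01,0.7,0.7,0,0,0.09],[-0.02,0.8,0.8,0,0,0.1],[-0.02,0.9,0.9,0,0,0.12],[-0.02,1,1,0,0,0.13]]
  ]
}}

```text
clock: 9.65
position: [453.3, -199.4, 155.6]
tcp_rot: [[0.992, 0.124, 0.0], [0.124, -0.992, 0.0], [0.0, -0.0, -1.0]]
contact_force: [-0.7, -0.2, -0.2]
finger_gap: 1.002
grasp_force: 0.0
```

Run:
```python
from h import *
o=arm.get_obs(); print(o["clock"],o["position"],yaw(o),np.round(o["joint_positions"],2))
im,d=arm.capture("wrist"); 
for t in("cup_grip","cup_lugs"):
    for r in arm.mark_of("wrist",t)[:2]:
        X=w("wrist",r["location"]); print(t,round(r["p"],2),X.round(1))
P,u,v=cloud("wrist",d)
h=P[(P[:,2]>36)&(P[:,2]<46)&(abs(P[:,0]-455)<45)&(abs(P[:,1]+207)<25)]
l=cv2.fitLine(h[:,:2].astype(np.float32),cv2.DIST_HUBER,0,.01,.01).ravel(); print(len(h),l,np.degrees(np.arctan2(l[1],l[0])),"y at 454.5",l[3]+(454.5-l[2])*l[1]/l[0])
r=P[(P[:,2]>58)&(P[:,2]<66)&(abs(P[:,0]-564)<45)&(abs(P[:,1]+195)<45)]
if len(r)>20: print("rim",len(r),cv2.minEnclosingCircle(r[:,:2].astype(np.float32)))
# mill base plate yaw from top picture: edges
P,u,v=cloud("top",np.load("top.npy")); s=(P[:,2]>165)&(P[:,2]<215)&(P[:,1]>150)&(P[:,1]<270)&(abs(P[:,0]-560)<120)
print("col",s.sum(),cv2.minAreaRect(P[s][:,:2].astype(np.float32)))
for c in("scene","top"):
    P,u,v=cloud(c,np.load(c+".npy"))
    cap=P[(P[:,2]>240)&(P[:,1]>150)&(P[:,1]<270)&(abs(P[:,0]-570)<90)]; hop=P[(P[:,2]>290)&(P[:,1]<150)&(P[:,1]>20)&(abs(P[:,0]-555)<90)]
    print(c,cap.mean(0) if len(cap) else 0,len(cap),cv2.minEnclosingCircle(hop[:,:2].astype(np.float32)))
```

```text
9.65 [ 453.30287064 -199.39151714  155.61267657] 7.110260529378977 [-0.06  0.65  0.63  2.05 -0.64  0.64 -0.43]
cup_grip 0.71 [ 456.4 -210.1   29.6]
cup_lugs 0.91 [ 559.5 -198.2   55.9]
cup_lugs 0.54 [ 300.2 -374.9   49.7]
2446 [ 9.9214387e-01  1.2510195e-01  4.5824411e+02 -2.0868330e+02] 7.1866436 y at 454.5 -209.15541
rim 1408 ((563.2093505859375, -196.3512725830078), 35.95564651489258)
col 80 ((581.0487060546875, 209.56997680664062), (95.1227798461914, 96.73912811279297), 12.954977989196777)
scene [605.39922956 208.9893252  276.7687449 ] 897 ((554.1754760742188, 84.30311584472656), 50.73979568481445)
top [590.25004585 203.53486118 281.4748138 ] 520 ((554.8642578125, 84.38326263427734), 48.516265869140625)
```

Emit:
{"op": "apply_moves", "data": {
  "moves": [
    [[0,0.1,0.1,0,0,0],[0,0.1,0.2,0,0,0],[0,0.1,0.3,0,0,0],[0,0.1,0.4,0,0,0],[0,0.1,0.5,0,0,0],[0,0.1,0.6,0,0,0],[0,0.1,0.7,0,0,0],[0,0.1,0.8,0,0,0],[0,0.1,0.9,0,0,0],[0,0.1,1,0,0,0]]
  ],
  "hand": 0
}}

```text
clock: 11.05
position: [454.4, -208.6, 55.6]
tcp_rot: [[0.992, 0.125, 0.0], [0.125, -0.992, -0.0], [0.0, 0.0, -1.0]]
contact_force: [-0.2, -0.2, 0.1]
finger_gap: 0.499
grasp_force: 0.0
```

Run:
```python
from h import *
o=arm.get_obs(); print(o["clock"],o["position"],yaw(o))
def upz(cam,u,v,z):
    a=up(cam,u,v,100.);b=up(cam,u,v,1000.); return a+(b-a)*(z-a[2])/(b[2]-a[2])
for u,v in[(285.7,260),(371,297.3),(389.3,259)]: print(upz("scene",u,v,12).round(1))
for u,v in[(187,208),(259,213)]: print(upz("top",u,v,12).round(1))
```

```text
11.05 [ 454.44189349 -208.64116669   55.64799124] 7.153784760368233
[635.6  31.9  12. ]
[653.8 297.8  12. ]
[512.  309.4  12. ]
[505.6 304.7  12. ]
[487.2  32.2  12. ]
```

Emit:
{"op": "apply_moves", "data": {
  "moves": [
    [[0,0.01,0.04,0,0,0],[0,0.01,0.08,0,0,0],[0,0.01,0.12,0,0,0],[0,0.01,0.16,0,0,0],[0,0.01,0.195,0,0,0],[0,0.01,0.195,0,0,0],[0,0.01,0.195,0,0,0],[0,0.01,0.195,0,0,0],[0,0.01,0.195,0,0,0],[0,0.01,0.195,0,0,0]]
  ]
}}

```text
clock: 12.3
position: [454.5, -209.6, 36.8]
tcp_rot: [[0.992, 0.125, 0.0], [0.125, -0.992, -0.0], [0.0, 0.0, -1.0]]
contact_force: [-0.4, -0.0, 0.1]
finger_gap: 0.498
grasp_force: 0.0
```

Emit:
{"op": "apply_moves", "data": {
  "moves": [
    [[0,0,0,0,0,0],[0,0,0,0,0,0],[0,0,0,0,0,0],[0,0,0,0,0,0],[0,0,0,0,0,0],[0,0,0,0,0,0],[0,0,0,0,0,0],[0,0,0,0,0,0],[0,0,0,0,0,0],[0,0,0,0,0,0]]
  ],
  "hand": -1,
  "grip_force": 100
}}

```text
clock: 13.55
position: [454.5, -209.8, 36.8]
tcp_rot: [[0.992, 0.124, 0.0], [0.124, -0.992, -0.0], [0.0, 0.0, -1.0]]
contact_force: [-0.8, -1.1, 2.0]
finger_gap: 0.146
grasp_force: 98.2
```

Run:
```python
from h import *
o=arm.get_obs(); print(o["clock"],o["position"],yaw(o),o["finger_gap"],o["grasp_force"],o["contact_force"],o["wrist_torque"])
im,d=arm.capture("wrist"); P,u,v=cloud("wrist",d)
r=P[(P[:,2]>58)&(P[:,2]<66)&(abs(P[:,0]-564)<45)&(abs(P[:,1]+195)<45)]
if len(r)>20: print("rim",len(r),cv2.minEnclosingCircle(r[:,:2].astype(np.float32)),r[:,2].mean())
```

```text
13.55 [ 454.52835963 -209.75774822   36.82131774] 7.1443798939192495 0.1461142629198207 98.23948502540588 [-0.76385132 -1.11142352  1.98890281] [-0.21401637 -0.04853862 -0.0498303 ]
rim 3087 ((552.3117065429688, -197.9287109375), 24.578948974609375) 62.72086599594651
```

Emit:
{"op": "apply_moves", "data": {
  "moves": [
    [[0,0,-0.1,0,0,0],[0,0,-0.2,0,0,0],[0,-0.1,-0.3,0,0,0],[0.02,-0.2,-0.4,0,0,0],[0.03,-0.33,-0.4,0,0,0],[0.05,-0.46,-0.4,0,0,0],[0.06,-0.59,-0.4,0,0,0],[0.08,-0.72,-0.4,0,0,0],[0.09,-0.85,-0.4,0,0,0],[0.1,-0.98,-0.4,0,0,0]]
  ]
}}

```text
clock: 14.85
position: [452.1, -110.3, 76.7]
tcp_rot: [[0.992, 0.124, -0.0], [0.124, -0.992, 0.0], [-0.0, -0.0, -1.0]]
contact_force: [0.1, -0.4, -2.2]
finger_gap: 0.146
grasp_force: 97.7
```

Emit:
{"op": "apply_moves", "data": {
  "moves": [
    [[0.01,-0.1,0,0,0,0],[0.02,-0.2,0,0,0,0],[0.03,-0.3,0,0,0,0],[0.04,-0.4,0,0,0,0],[0.05,-0.5,0,0,0,0],[0.06,-0.6,0,0,0,0],[0.07,-0.7,0,0,0,0],[0.08,-0.8,0,0,0,0],[0.09,-0.9,0,0,0,0],[0.1,-0.95,0,0,0,0]]
  ]
}}

```text
clock: 16.1
position: [450.3, -14.8, 76.8]
tcp_rot: [[0.992, 0.125, -0.0], [0.125, -0.992, 0.0], [-0.0, -0.0, -1.0]]
contact_force: [-0.3, 0.6, -2.6]
finger_gap: 0.145
grasp_force: 97.6
```

Run:
```python
from h import *
o=arm.get_obs(); print(o["clock"],o["position"],yaw(o),o["finger_gap"],o["contact_force"],o["wrist_torque"],np.round(o["joint_positions"],2))
print(np.round(o["tcp_rot"],3))
im,d=arm.capture("wrist"); cv2.imwrite("pics/w2.png",im)
P,u,v=cloud("wrist",d); T=np.array(o["tcp_rot"]); Q=(P-o["position"])@T
s=(abs(Q[:,1])<45)&(Q[:,0]>60)&(Q[:,0]<160)&(Q[:,2]>-40)&(Q[:,2]<0)
print(s.sum(),np.percentile(Q[s],[1,50,99],axis=0).round(1) if s.sum() else 0)
for c in("wrist","scene","top"):
    if c!="wrist": im,d=arm.capture(c); cv2.imwrite(f"pics/{c}2.png",im)
    for t in("cup_lugs",):
        for r in arm.mark_of(c,t)[:4]: print(c,t,round(r["p"],2),w(c,r["location"]).round(1))
```

```text
16.1 [450.25466837 -14.76206918  76.75209291] 7.20441269886562 0.14470992368502703 [-0.25618692  0.56794156 -2.57479678] [-0.03358501  0.2266221  -0.02412367] [-0.33  0.74  0.46  2.21 -0.9   0.39 -0.57]
[[ 0.992  0.125 -0.   ]
 [ 0.125 -0.992  0.   ]
 [-0.    -0.    -1.   ]]
6711 [[ 60.7 -23.7 -26.9]
 [ 84.4  -0.5 -20.2]
 [103.   22.9  -0.6]]
scene cup_lugs 0.94 [ 650.4 -397.8   45.5]
scene cup_lugs 0.8 [563.7   4.4  91.1]
scene cup_lugs 0.77 [267.4 116.7  50.6]
scene cup_lugs 0.72 [ 307.2 -377.    47.7]
top cup_lugs 0.65 [ 312.7 -377.7   48. ]
top cup_lugs 0.55 [561.7  -0.9  87.8]
top cup_lugs 0.55 [ 653.1 -396.    50.1]
```

View pics/w2.png

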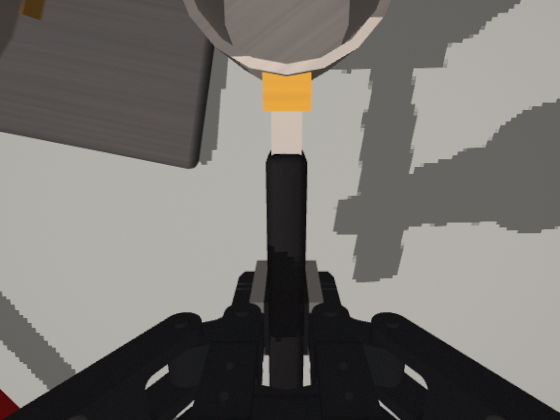

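The view shows the cup gripped straight: handle central at column 287, near lug at (287,92), rim at the top, mill plate corner at (195,165).

Run:
```python
from h import *
from scipy.optimize import least_squares
o=arm.get_obs(); T=np.array(o["tcp_rot"]); im,d=arm.capture("wrist"); P,u,v=cloud("wrist",d); Q=(P-o["position"])@T
s=(abs(Q[:,1])<32)&(Q[:,0]>60)&(Q[:,0]<160)&(Q[:,2]>-29)&(Q[:,2]<-22)
s&=~((abs(Q[:,1])<9)&(Q[:,0]<85))
r=Q[s]; print(len(r),r.min(0),r.max(0))
# outer edge: min x per y bin
b=[(r[(abs(r[:,1]-y)<1)][:,0].min(),y) for y in range(-22,23,2) if (abs(r[:,1]-y)<1).any() and abs(y)>9]
b=np.array(b); f=least_squares(lambda c:np.hypot(b[:,0]-c[0],b[:,1]-c[1])-27,[109,0],loss="soft_l1"); print(f.x,f.fun.round(1))
g=im[:,:,0]; # lug by colour (orange)
hsv=cv2.cvtColor(im,cv2.COLOR_BGR2HSV); m=(hsv[v,u,0]>10)&(hsv[v,u,0]<28)&(hsv[v,u,1]>150)&(hsv[v,u,2]>120)&(u>230)&(u<340)&(v>50)
print("lug",m.sum(),np.percentile(Q[m],[1,50,99],axis=0).round(1))
hd=(abs(Q[:,1])<12)&(Q[:,0]>35)&(Q[:,0]<58)&(Q[:,2]>-9)&(Q[:,2]<0); print("handle top",Q[hd].mean(0), np.percentile(Q[hd],[1,99],axis=0).round(1))
A=np.c_[Q[hd][:,0],np.ones(hd.sum())]; print("slope",np.linalg.lstsq(A,Q[hd][:,2],rcond=None)[0])
```

```text
2383 [ 84.31951322 -24.69143398 -27.70214828] [100.28341843  24.7533819  -22.0935945 ]
[1.09633118e+02 1.03939405e-01] [-0.2  0.3  0.3 -0.  -0.1 -0.2  0.   0.2 -0.1 -0.2 -0.2  0.2  0.2 -0. ]
lug 1746 [[ 74.2  -6.1 -21.1]
 [ 78.9   0.  -19.6]
 [ 83.6   6.4 -18.1]]
handle top [46.88657612 -0.06155096 -4.43541534] [[35.3 -6.9 -6. ]
 [57.8  6.7 -1.7]]
slope [ 0.01187307 -4.99210302]
```

Emit:
{"op": "apply_moves", "data": {
  "moves": [
    [[0.01,-0.11,0,0,0,-0.04],[0.02,-0.22,0,0,0,-0.08],[0.04,-0.33,0,0,0,-0.12],[0.05,-0.44,0,0,0,-0.16],[0.07,-0.55,0,0,0,-0.19],[0.08,-0.667,0,0,0,-0.218],[0.08,-0.667,-0.05,0,0,-0.218],[0.08,-0.667,-0.13,0,0,-0.218],[0.08,-0.667,-0.2,0,0,-0.218],[0.08,-0.667,-0.26,0,0,-0.218]]
  ]
}}

```text
clock: 17.7
position: [450.1, 51.2, 103.5]
tcp_rot: [[0.957, 0.291, 0.001], [0.291, -0.957, -0.0], [0.001, 0.0, -1.0]]
contact_force: [0.2, 0.2, -2.4]
finger_gap: 0.146
grasp_force: 97.7
```

```bash
cat > st.py <<'E'
from h import *
o=arm.get_obs(); T=np.array(o["tcp_rot"]); c=np.array(o["position"])+T@[109.6,.1,0]; 
F=np.array(o["contact_force"]); M=np.array(o["wrist_torque"])
# moment about the cup axis of the outside force (wrist moment taken about the TCP)
r=(np.array(o["position"])-c)/1000
print(round(o["clock"],2),"yaw",yaw(o).round(2),"cup",(c-[0,0,36.8]).round(2),"F",F.round(2),"M",M.round(3),"Maxis",(M+np.cross(r,F))[2].round(3),"q7",round(o["joint_positions"][6],2),"q3",round(o["joint_positions"][2],2),"tilt",np.round(T[:,2],4))
E
python3 st.py
```

```text
17.7 yaw 16.92 cup [555.01  82.97  66.76] F [ 0.15  0.17 -2.45] M [-0.117  0.245  0.008] Maxis -0.005 q7 -0.63 q3 0.52 tilt [ 6.e-04 -1.e-04 -1.e+00]
```

Emit:
{"op": "apply_moves", "data": {
  "moves": [
    [[0,-0.008,0,0,0,0],[0,-0.016,-0.005,0,0,0],[0,-0.016,-0.01,0,0,0],[0,-0.016,-0.015,0,0,0],[0,-0.016,-0.02,0,0,0],[0,-0.016,-0.025,0,0,0],[0,-0.016,-0.03,0,0,0],[0,-0.016,-0.035,0,0,0],[0,-0.016,-0.035,0,0,0],[0,-0.016,-0.035,0,0,0]]
  ]
}}

```text
clock: 18.95
position: [449.5, 53.1, 106.3]
tcp_rot: [[0.956, 0.292, -0.0], [0.292, -0.956, 0.0], [-0.0, -0.0, -1.0]]
contact_force: [-0.8, 0.5, -3.0]
finger_gap: 0.144
grasp_force: 97.7
```

```bash
python3 st.py
```

```text
18.95 yaw 16.96 cup [554.35  84.94  69.49] F [-0.81  0.55 -3.02] M [-0.113  0.225 -0.037] Maxis -0.12 q7 -0.64 q3 0.52 tilt [-0.  0. -1.]
```

Emit:
{"op": "apply_moves", "data": {
  "moves": [
    [[0,0,-0.005,0,0,0],[0,0.019,-0.01,0,0,-0.022],[0.001,0.038,-0.01,0,0,-0.044],[0.002,0.057,-0.01,0,0,-0.067],[0.003,0.077,-0.01,0,0,-0.089],[0.004,0.096,-0.01,0,0,-0.111],[0.006,0.115,-0.01,0,0,-0.133],[0.008,0.134,-0.01,0,0,-0.156],[0.011,0.153,-0.01,0,0,-0.178],[0.011,0.153,-0.01,0,0,-0.178]]
  ]
}}

```text
clock: 20.2
position: [454.7, 38.6, 107.2]
tcp_rot: [[0.906, 0.422, -0.001], [0.422, -0.906, 0.0], [-0.001, -0.0, -1.0]]
contact_force: [-1.9, 2.5, -9.0]
finger_gap: 0.144
grasp_force: 97.4
```

```bash
python3 st.py
```

```text
20.2 yaw 24.98 cup [554.13  84.79  70.34] F [-1.87  2.47 -9.03] M [0.092 0.939 0.202] Maxis -0.13 q7 -0.52 q3 0.49 tilt [-6.e-04  1.e-04 -1.e+00]
```

Emit:
{"op": "apply_moves", "data": {
  "moves": [
    [[0,0.019,0,0,0,-0.022],[0.001,0.038,0,0,0,-0.044],[0.002,0.057,0,0,0,-0.067],[0.003,0.077,0,0,0,-0.089],[0.004,0.096,0,0,0,-0.111],[0.006,0.115,0,0,0,-0.133],[0.008,0.134,0,0,0,-0.156],[0.011,0.153,0,0,0,-0.178],[0.011,0.153,0,0,0,-0.178],[0.011,0.153,0,0,0,-0.178]]
  ]
}}

```text
clock: 21.45
position: [462.7, 25.1, 107.3]
tcp_rot: [[0.839, 0.544, 0.0], [0.544, -0.839, -0.0], [0.0, 0.0, -1.0]]
contact_force: [-0.7, 3.3, -9.9]
finger_gap: 0.149
grasp_force: 97.5
```

```bash
python3 st.py
```

```text
21.45 yaw 32.96 cup [554.67  84.68  70.56] F [-0.68  3.27 -9.87] M [0.04  0.862 0.214] Maxis -0.128 q7 -0.41 q3 0.45 tilt [ 4.e-04 -3.e-04 -1.e+00]
```

Emit:
{"op": "apply_moves", "data": {
  "moves": [
    [[0,0.019,0,0,0,-0.022],[0.001,0.038,0,0,0,-0.044],[0.002,0.057,0,0,0,-0.067],[0.003,0.077,0,0,0,-0.089],[0.004,0.096,0,0,0,-0.111],[0.006,0.115,0,0,0,-0.133],[0.008,0.134,0,0,0,-0.156],[0.011,0.153,0,0,0,-0.178],[0.011,0.153,0,0,0,-0.178],[0.011,0.153,0,0,0,-0.178]]
  ]
}}

```text
clock: 22.7
position: [472.4, 12.4, 107.6]
tcp_rot: [[0.756, 0.655, 0.002], [0.655, -0.756, -0.001], [0.001, 0.002, -1.0]]
contact_force: [-0.0, 0.5, -5.8]
finger_gap: 0.147
grasp_force: 98.0
```

```bash
python3 st.py
```

```text
22.7 yaw 40.93 cup [555.29  84.14  70.86] F [-0.05  0.5  -5.85] M [-0.397  0.494  0.047] Maxis 0.002 q7 -0.3 q3 0.42 tilt [ 1.6e-03 -8.0e-04 -1.0e+00]
```

Emit:
{"op": "apply_moves", "data": {
  "moves": [
    [[0,0.009,0,0,0,-0.011],[0,0.019,0,0,0,-0.022],[0.001,0.028,0,0,0,-0.033],[0.001,0.038,0,0,0,-0.044],[0.001,0.048,0,0,0,-0.056],[0.002,0.057,0,0,0,-0.067],[0.002,0.067,0,0,0,-0.078],[0.003,0.077,0,0,0,-0.089],[0.003,0.077,0,0,0,-0.089],[0.003,0.077,0,0,0,-0.089]]
  ]
}}

```text
clock: 23.95
position: [476.9, 7.6, 107.3]
tcp_rot: [[0.707, 0.707, -0.0], [0.707, -0.707, 0.0], [-0.0, -0.0, -1.0]]
contact_force: [0.1, -0.5, -3.1]
finger_gap: 0.148
grasp_force: 98.5
```

```bash
python3 st.py
```

```text
23.95 yaw 45.01 cup [554.46  85.02  70.51] F [ 0.07 -0.51 -3.14] M [-0.19   0.199  0.01 ] Maxis 0.055 q7 -0.25 q3 0.41 tilt [-2.e-04  2.e-04 -1.e+00]
```

Contact has gone, so the lugs are in the gaps. Raising.

Emit:
{"op": "apply_moves", "data": {
  "moves": [
    [[0,0,-0.005,0,0,0],[0,0,-0.01,0,0,0],[0,0,-0.015,0,0,0],[0,0,-0.02,0,0,0],[0,0,-0.025,0,0,0],[0,0,-0.03,0,0,0],[0,0,-0.03,0,0,0],[0,0,-0.03,0,0,0],[0,0,-0.03,0,0,0],[0,0,-0.03,0,0,0]]
  ]
}}

```text
clock: 25.2
position: [477.0, 7.5, 110.3]
tcp_rot: [[0.707, 0.707, -0.0], [0.707, -0.707, 0.0], [-0.0, -0.0, -1.0]]
contact_force: [-0.4, 0.1, -3.4]
finger_gap: 0.146
grasp_force: 98.5
```

```bash
python3 st.py
```

```text
25.2 yaw 45.0 cup [554.56  84.95  73.47] F [-0.43  0.1  -3.38] M [-0.261  0.232  0.059] Maxis 0.018 q7 -0.26 q3 0.41 tilt [-1.e-04  0.e+00 -1.e+00]
```

Emit:
{"op": "apply_moves", "data": {
  "moves": [
    [[0,0,-0.005,0,0,0],[0,0,-0.01,0,0,0],[0,0,-0.015,0,0,0],[0,0,-0.02,0,0,0],[0,0,-0.025,0,0,0],[0,0,-0.03,0,0,0],[0,0,-0.035,0,0,0],[0,0,-0.04,0,0,0],[0,0,-0.045,0,0,0],[0,0,-0.05,0,0,0]]
  ]
}}

```text
clock: 26.45
position: [477.0, 7.5, 115.3]
tcp_rot: [[0.707, 0.707, -0.0], [0.707, -0.707, -0.0], [-0.0, -0.0, -1.0]]
contact_force: [-0.8, -0.6, -2.9]
finger_gap: 0.147
grasp_force: 98.4
```

```bash
python3 st.py
```

```text
26.45 yaw 45.0 cup [554.55  84.89  78.53] F [-0.78 -0.61 -2.94] M [-0.258  0.384  0.059] Maxis 0.046 q7 -0.26 q3 0.42 tilt [-1.e-04 -0.e+00 -1.e+00]
```

Emit:
{"op": "apply_moves", "data": {
  "moves": [
    [[0,0,-0.006,0,0,0],[0,0,-0.012,0,0,0],[0,0,-0.018,0,0,0],[0,0,-0.024,0,0,0],[0,0,-0.03,0,0,0],[0,0,-0.036,0,0,0],[0,0,-0.042,0,0,0],[0,0,-0.048,0,0,0],[0,0,-0.054,0,0,0],[0,0,-0.058,0,0,0]]
  ]
}}

```text
clock: 27.7
position: [476.9, 7.5, 121.1]
tcp_rot: [[0.707, 0.707, -0.0], [0.707, -0.707, -0.0], [-0.0, -0.0, -1.0]]
contact_force: [-0.4, -0.6, -5.7]
finger_gap: 0.147
grasp_force: 98.2
```

```bash
python3 st.py
```

```text
27.7 yaw 45.0 cup [554.49  84.9   84.27] F [-0.38 -0.58 -5.66] M [-0.481  0.549 -0.023] Maxis -0.008 q7 -0.27 q3 0.44 tilt [-2.e-04 -0.e+00 -1.e+00]
```

Emit:
{"op": "apply_moves", "data": {
  "moves": [
    [[0.002,-0.057,0,0,0,0.067],[0.006,-0.115,0,0,0,0.133],[0.013,-0.171,0,0,0,0.2],[0.024,-0.228,0,0,0,0.267],[0.037,-0.284,0,0,0,0.333],[0.054,-0.339,0,0,0,0.4],[0.073,-0.393,0,0,0,0.467],[0.095,-0.446,0,0,0,0.533],[0.119,-0.498,0,0,0,0.6],[0.147,-0.548,0,0,0,0.667]]
  ]
}}

```text
clock: 28.95
position: [449.3, 56.8, 121.3]
tcp_rot: [[0.967, 0.256, 0.001], [0.256, -0.967, 0.0], [0.001, 0.0, -1.0]]
contact_force: [0.3, -0.9, -5.8]
finger_gap: 0.147
grasp_force: 98.0
```

```bash
python3 st.py
```

```text
28.95 yaw 14.86 cup [555.23  84.81  84.6 ] F [ 0.29 -0.93 -5.81] M [-0.315  0.362 -0.1  ] Maxis 0.006 q7 -0.7 q3 0.58 tilt [ 0.0013  0.     -1.    ]
```

Emit:
{"op": "apply_moves", "data": {
  "moves": [
    [[0,-0.029,0,0,0,0.033],[0.002,-0.057,0,0,0,0.067],[0.003,-0.086,0,0,0,0.1],[0.006,-0.115,0,0,0,0.133],[0.009,-0.143,0,0,0,0.167],[0.013,-0.171,0,0,0,0.2],[0.018,-0.2,0,0,0,0.233],[0.024,-0.228,0,0,0,0.267],[0.024,-0.228,0,0,0,0.267],[0.024,-0.228,0,0,0,0.267]]
  ]
}}

```text
clock: 30.2
position: [444.8, 79.6, 121.0]
tcp_rot: [[0.999, 0.053, -0.001], [0.053, -0.999, 0.0], [-0.001, -0.001, -1.0]]
contact_force: [-0.5, -0.1, -6.3]
finger_gap: 0.144
grasp_force: 98.0
```

```bash
python3 st.py
```

```text
30.2 yaw 3.01 cup [554.29  85.3   84.18] F [-0.49 -0.15 -6.31] M [-0.018  0.575  0.052] Maxis 0.065 q7 -0.89 q3 0.64 tilt [-6.e-04  5.e-04 -1.e+00]
```

Emit:
{"op": "apply_moves", "data": {
  "moves": [
    [[0,-0.01,0,0,0,0.011],[0,-0.019,0,0,0,0.022],[0,-0.029,0,0,0,0.033],[0.001,-0.038,0,0,0,0.044],[0.001,-0.048,0,0,0,0.056],[0.002,-0.057,0,0,0,0.067],[0.003,-0.077,0,0,0,0.089],[0.003,-0.077,0,0,0,0.089],[0.003,-0.077,0,0,0,0.089],[0.003,-0.077,0,0,0,0.089]]
  ]
}}

```text
clock: 31.45
position: [444.9, 86.7, 121.1]
tcp_rot: [[1.0, -0.018, -0.0], [-0.018, -1.0, -0.0], [-0.0, 0.0, -1.0]]
contact_force: [-1.4, -3.2, -6.2]
finger_gap: 0.146
grasp_force: 98.1
```

```bash
python3 st.py
```

```text
31.45 yaw -1.06 cup [554.48  84.62  84.28] F [-1.44 -3.16 -6.2 ] M [-0.504  0.724 -0.132] Maxis 0.217 q7 -0.96 q3 0.66 tilt [-1.e-04 -2.e-04 -1.e+00]
```

Emit:
{"op": "apply_moves", "data": {
  "moves": [
    [[0,-0.005,0,0,0,0.006],[0,-0.01,0,0,0,0.011],[0,-0.014,0,0,0,0.017],[0,-0.019,0,0,0,0.022],[0,-0.024,0,0,0,0.028],[0,-0.029,0,0,0,0.033],[0,-0.034,0,0,0,0.039],[0.001,-0.038,0,0,0,0.044],[0.001,-0.038,0,0,0,0.044],[0.001,-0.038,0,0,0,0.044]]
  ]
}}

```text
clock: 32.7
position: [444.9, 90.5, 121.1]
tcp_rot: [[0.999, -0.053, -0.0], [-0.053, -0.999, -0.0], [-0.0, 0.0, -1.0]]
contact_force: [-1.2, -5.0, -5.7]
finger_gap: 0.144
grasp_force: 98.2
```

```bash
python3 st.py
```

```text
32.7 yaw -3.03 cup [554.35  84.61  84.22] F [-1.18 -5.02 -5.68] M [-0.833  0.824 -0.123] Maxis 0.433 q7 -0.99 q3 0.67 tilt [-4.e-04 -4.e-04 -1.e+00]
```

Emit:
{"op": "apply_moves", "data": {
  "moves": [
    [[0,0.029,0,0,0,-0.033],[0.001,0.057,0,0,0,-0.067],[0.003,0.086,0,0,0,-0.1],[0.003,0.086,0.006,0,0,-0.1],[0.003,0.086,0.012,0,0,-0.1],[0.003,0.086,0.018,0,0,-0.1],[0.003,0.086,0.024,0,0,-0.1],[0.003,0.086,0.03,0,0,-0.1],[0.003,0.086,0.036,0,0,-0.1],[0.003,0.086,0.04,0,0,-0.1]]
  ]
}}

```text
clock: 33.95
position: [445.4, 82.3, 117.2]
tcp_rot: [[1.0, 0.026, 0.001], [0.026, -1.0, 0.0], [0.001, -0.0, -1.0]]
contact_force: [0.1, 0.1, -1.7]
finger_gap: 0.15
grasp_force: 98.5
```

```bash
python3 st.py
```

```text
33.95 yaw 1.5 cup [554.93  85.1   80.48] F [ 0.07  0.1  -1.71] M [0.132 0.188 0.092] Maxis 0.081 q7 -0.91 q3 0.64 tilt [ 7.e-04  2.e-04 -1.e+00]
```

Emit:
{"op": "apply_moves", "data": {
  "moves": [
    [[0,0,0.003,0,0,0],[0,0,0.006,0,0,0],[0,0,0.006,0,0,0],[0,0,0.006,0,0,0],[0,0,0.006,0,0,0],[0,0,0.006,0,0,0],[0,0,0.006,0,0,0],[0,0,0.006,0,0,0],[0,0,0.006,0,0,0],[0,0,0.006,0,0,0]]
  ]
}}

```text
clock: 35.2
position: [445.4, 82.2, 116.6]
tcp_rot: [[1.0, 0.026, 0.001], [0.026, -1.0, 0.0], [0.001, 0.0, -1.0]]
contact_force: [1.3, 0.3, 3.6]
finger_gap: 0.15
grasp_force: 99.4
```

```bash
python3 st.py
```

```text
35.2 yaw 1.48 cup [554.95  84.89  79.91] F [1.29 0.34 3.62] M [ 0.273 -0.337  0.039] Maxis 0.006 q7 -0.91 q3 0.63 tilt [ 8.e-04  0.e+00 -1.e+00]
```

Emit:
{"op": "apply_moves", "data": {
  "moves": [
    [[0,0,-0.003,0,0,0],[0,0,-0.003,0,0,0],[0,0,-0.003,0,0,0],[0,0,-0.003,0,0,0],[0,0,-0.003,0,0,0],[0,0,-0.003,0,0,0],[0,0,-0.003,0,0,0],[0,0,-0.003,0,0,0],[0,0,-0.003,0,0,0],[0,0,-0.003,0,0,0]]
  ],
  "hand": 0
}}

```text
clock: 36.45
position: [445.0, 82.2, 116.8]
tcp_rot: [[1.0, 0.026, -0.0], [0.026, -1.0, 0.0], [-0.0, -0.0, -1.0]]
contact_force: [-0.3, -0.3, -0.3]
finger_gap: 0.495
grasp_force: 0.0
```

Run:
```python
import st
from h import *
o=st.o; print(o["finger_gap"],o["grasp_force"])
im,d=arm.capture("wrist"); cv2.imwrite("pics/w3.png",im); P,u,v=cloud("wrist",d); Q=(P-o["position"])@np.array(o["tcp_rot"])
hd=(abs(Q[:,1])<14)&(Q[:,0]>20)&(Q[:,0]<56)&(Q[:,2]>-12)&(Q[:,2]<5); print("handle top",hd.sum(),Q[hd].mean(0),np.percentile(Q[hd],[1,99],axis=0).round(1))
print("slope",np.linalg.lstsq(np.c_[Q[hd][:,0],np.ones(hd.sum())],Q[hd][:,2],rcond=None)[0])
```

```text
36.45 yaw 1.48 cup [554.55  84.91  80.  ] F [-0.31 -0.25 -0.26] M [-0.009 -0.004  0.02 ] Maxis 0.046 q7 -0.91 q3 0.64 tilt [-0.  0. -1.]
0.4946689078531738 0.0
handle top 3631 [37.26042756 -0.22236097 -4.80269935] [[20.4 -7.  -6.4]
 [52.8  6.6 -2. ]]
slope [-2.42473846e-03 -4.71235256e+00]
```

View pics/w3.png

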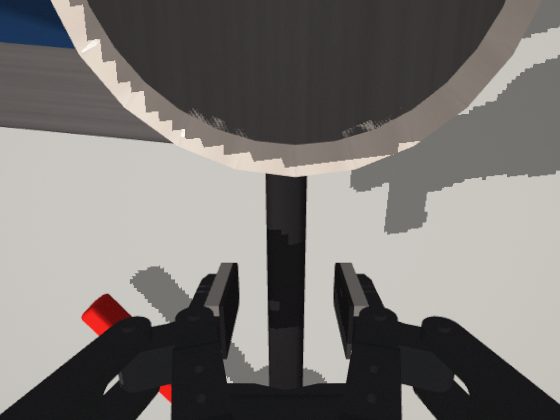

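The view shows the jaws open and clear on both sides of the handle (columns 235 and 340). The handle is level and the cup hangs by itself. Retreating upward.

Emit:
{"op": "apply_moves", "data": {
  "moves": [
    [[0,0,-0.06,0,0,0],[0,0,-0.12,0,0,0],[0,0,-0.18,0,0,0],[0,0,-0.24,0,0,0],[0,0,-0.32,0,0,0],[-0.02,0,-0.4,0,0,0],[-0.05,0,-0.5,0,0,0],[-0.1,0,-0.6,0,0,0],[-0.1,0,-0.6,0,0,0],[-0.1,0,-0.6,0,0,0]]
  ]
}}

```text
clock: 37.75
position: [434.9, 82.1, 176.8]
tcp_rot: [[1.0, 0.026, 0.0], [0.026, -1.0, 0.0], [0.0, -0.0, -1.0]]
contact_force: [0.0, 0.3, 0.5]
finger_gap: 0.499
grasp_force: 0.0
```

Run:
```python
import st
from h import *
o=st.o
im,d=arm.capture("wrist"); P,u,v=cloud("wrist",d); 
hd=(abs(P[:,1]-82)<14)&(P[:,0]>402)&(P[:,0]<498)&(P[:,2]>100)&(P[:,2]<135); h=P[hd]; print(hd.sum(),h.mean(0))
print(np.linalg.lstsq(np.c_[h[:,:2]-[450,82],np.ones(len(h))],h[:,2],rcond=None)[0])
for r in arm.mark_of("wrist","cup_grip")[:2]: print(r["p"],w("wrist",r["location"]))
```

```text
37.75 yaw 1.5 cup [544.49  84.9  140.01] F [0.05 0.3  0.51] M [-0.013 -0.018  0.011] Maxis -0.021 q7 -1.03 q3 0.79 tilt [ 0.e+00  2.e-04 -1.e+00]
4510 [454.41318265  82.64598143 121.4256887 ]
[ 6.45144039e-04 -2.87375136e-03  1.21424698e+02]
0.73 [447.99444906  83.90236643 111.13714649]
0.66 [353.47943544 184.98681173  27.66615081]
```

```bash
python3 -c "
from rig import arm
print(arm.close_job())"
```

```text
the job is handed in; nothing more can be done
None
```

I handed the job in at about 38 s. The steel cup hangs in the mill's collar with its lugs lowered past the bumps near the stop. By the last wrist-camera look it was level, and the gripper was open and clear. The verdict itself was not reported back.

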